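# Pull the splash-screen sash down with the hooked stick

## Task

The glass sash of the low splash screen in front of the wok burner is up. Take the hooked stick from its wooden rest, put its hook through the ring on top of the sash and, with the hook in the ring, pull the sash all the way down; then unhook the stick and lay it back on its own rest, the same way up as it lay.

Things in the scene. Friction and masses are not known exactly. Their poses are not given: they have to be found in the camera images.
- hook_pole: Hooked stick lying level on its rest, hook end +x, 0.12 kg. Wooden handle 140 (x) x 26 (y) x 22 mm (z); origin: centre of its underside; grip there. An 8 mm steel rod goes on along +x at mid handle height (z 11) to a bend at x 155, then turns down (-z): the tip ends 20 mm below the rod's centre line. Not the slotted spoon, which has a like handle and rest on the other side.
- hook_bend (a point): Centre of the bend of the stick's hook: 155 mm along +x and 11 mm up from the stick's origin; same axes as the stick.
- ring (a point): Centre of the fixed upright pull ring on the sash's top rail: bore 56, wire 7, outside 70 mm; 275 mm above the counter with the sash up, 175 down. x: the ring's axis, level, away from the robot through the screen; y along the screen. Rail 16 mm thick, its top 35 mm below this point, clear space behind it. End posts 145 mm to either side, 249 mm high, fixed.
- sash (a joint): How far the sash is pulled down, m: 0 fully up, 0.100 fully down on its stop; starts at 0 to 0.02. Slides straight down, stays where it is left; pulling it down takes about 1 N, on a stick that can pivot in a weak grip: grip it firmly.
- pole_rest: The stick's fixed wooden rest, on the left or right. Base 130 (x) x 80 (y) x 10 mm; origin: centre of its underside. Two uprights across it at x = -40 and +40, each 12 thick, flat tops 45 mm above the counter carry the handle; horns 14 mm high at their ends leave 56 mm across y for the handle. The stick lies along x, gripped between the uprights (68 mm gap).
There are look-alikes about, which are no part of the job. There is more than one size of the hook_pole; the job needs the smaller.

How it is judged:
By the outcome, as a careful person would: the job done as asked, in the order asked, and still so for the second after the job is handed in, with the robot touching nothing.
It also fails if it takes over 69 s, if anything falls off the work surface, if the arm or the gripper's body presses on something with over 40 N, if the wrist force passes 120 N, or if a joint passes its speed limit or range.

## Robot

A 6-joint arm with a two-finger parallel gripper is mounted at the origin on the work surface. World frame = base frame: x ahead of the robot, y to its left, z up, the work surface at z = 0. Lengths are in m, angles in rad, forces in N, time in s.
With the tool pointing down it reaches from about 0.3 to 0.875 m from the base axis. Payload 6.4 kg.
Tool frame: the origin (TCP) lies midway between the tips of the shut fingers; the grasp point (between the pads) lies 19 mm behind it; z points along the fingers, y is the line along which they close (so a half turn about z gives the same grasp; the last joint's range is limited). The gripper opens to 85 mm and grips with 20 to 120 N. Pads are 22 mm wide; open, the fingers measure 114 mm over their backs; the gripper's body (76 mm by 85 mm) begins 54 mm behind the grasp point. The pads swing forward as they close: fully open they stand 13 mm farther back than shut.
Start: joints at [1.11, 0.181, 1.607, -0, 1.354, -0.206], TCP at [0.145, 0.556, 0.231] pointing down, gripper open.
Joint ranges: [-2.99, 2.99], [-0.89, 2.07], [0.3, 2.58], [-1.14, 4.28], [0, 2.63], [-3.12, 3.12]. Speed limits (rad/s): [2.57, 2.57, 3.01, 3.14, 3.14, 3.14].

## Interface

Orientations are given as a unit quaternion [w, x, y, z].
In Python, from bench import ctrl gives the robot as it stands.
- The arm moves only by the tool drive_tool, never from a script. Its argument "plan" is a list that holds one entry, the list of rows, each a list of 4 numbers: the shift along the tool's x, y, z scaled (see below), then the turn about the tool's z scaled (see below). In form: [[[x, y, z, roll], ...]]. A call has 1 to 12 rows; each row is the pose to reach, as a shift and turn from the pose commanded when the call began, along the tool's axes at that moment, turning the shorter way round; what a row does not reach only later rows make up. The controller multiplies each number of a shift by 400 mm and each number of a turn by 180 degrees. A row lasts 1/12 s, in which the tool goes at most 41.7 mm and 7.16 degrees, less where a joint would pass 70% of its speed; a pose out of reach is approached as far as the arm can. A call with a number of a shift or a turn outside -1 to 1 is refused whole. A call with a gripper value outside its range is refused whole. "jaw" is the closure, from 0 (fully open) to 1 (shut), set as the call begins (left out, the last holds). The fingers move at their own pace and stop on an object; the grip force is fixed at half the most. Time passes only in rows, so rows that repeat a pose let the fingers close. It gives the time, the measured TCP pose, the force, the opening and the grip force at its end, in the units of the state.
- ctrl.get_obs(): the state, without advancing time (a new reading comes with each control period).
- ctrl.camera(name): name is "scene" or "top"; returns (picture, depth): 420x560x3 uint8, red, green, blue; 420x560 float32, m along the optical axis (not along the pixel's ray), 0 where there is no reading.
- ctrl.camera_info(name): a dict with "camera_matrix" (3x3 intrinsics, pixels), "R" (3x3) and "t" (3): a world point X has camera coordinates R X + t. Camera axes: x right, y down, z forward; pixel columns grow to the right and rows downward; lengths in m; the calibration is good to about 2 mm. A picture is of the moment at which its call begins. camera_info takes no time and is no camera call.
- ctrl.hand_in(): hands the job in; it is judged then, once.
The state is a dict: "time_s": time; "q": joint angles; "dq": joint speeds; "joint_efforts": joint torques, N m; "eef_pos": TCP position; "eef_rot": TCP orientation; "wrist_force": force on the tool from outside, world axes, zero at the start; "torque": the same for the moment, N m; "opening": opening from 0.0 (shut) to 1.0 (fully open); "grasp_force": force on a finger pad.
Only numpy, scipy, OpenCV 4.12 (cv2) and the standard library are available. Lean on these libraries where they do the work, as an engineer would, in place of code of your own. Each camera call takes 0.05 s, during which the arm holds its last target. There are 200 camera calls.

## Working session

There is one attempt and no reset: what is moved stays moved. The work goes in short steps, Python scripts to look and compute and a tool call to move; the robot and the scene stay as the last step left them, time stands still between calls to the robot, and variables do not carry over. Pictures are saved under pics/ and viewed, at most 10 in all, crops included, and the job is handed in when it is done.

Besides the shell and the picture viewer there is one more tool, called after "Request:" by a JSON object that holds its "method" and its "body". drive_tool: Moves the arm, as the interface text tells. Its arguments: {"type":"object","properties":{"plan":{"type":"array"},"jaw":{"type":"number"}},"required":["plan"]}

```bash
mkdir -p pics; ls; cat > h.py <<'E'
import numpy as np,cv2
from bench import ctrl
def snap(n,tag):
    p,d=ctrl.camera(n); cv2.imwrite(f'pics/{tag}.png',p[:,:,::-1]); np.save(f'{tag}.npy',d); return p,d
def world(n,d,u,v,z=None):
    i=ctrl.camera_info(n);K=np.array(i['camera_matrix']);R=np.array(i['R']);t=np.array(i['t'])
    return R.T@(np.linalg.inv(K)@[u,v,1]*(d[int(v),int(u)] if z is None else z)-t)
def cloud(n,d):
    i=ctrl.camera_info(n);K=np.array(i['camera_matrix']);R=np.array(i['R']);t=np.array(i['t'])
    v,u=np.mgrid[:d.shape[0],:d.shape[1]]
    P=np.stack([u,v,np.ones_like(u)],-1)@np.linalg.inv(K).T*d[...,None]
    return (P-t)@R
E
python3 - <<'E'
from h import *
for n in('scene','top'):
    p,d=snap(n,n+'0'); i=ctrl.camera_info(n); print(n,np.round(i['camera_matrix'],1).tolist(),np.round(i['R'],3).tolist(),np.round(i['t'],3), (d==0).mean())
o=ctrl.get_obs(); print(o['eef_pos'],o['eef_rot'],o['time_s'],o['wrist_force'])
E
```

```text
pics
scene [[380.4, 0.0, 282.9], [0.0, 380.4, 213.9], [0.0, 0.0, 1.0]] [[-0.277, 0.961, 0.019], [0.534, 0.17, -0.828], [-0.799, -0.22, -0.56]] [ 0.061 -0.12   1.396] 0.004289965986394558
top [[438.1, 0.0, 282.7], [0.0, 438.1, 205.6], [0.0, 0.0, 1.0]] [[-0.044, -0.999, -0.007], [-0.975, 0.045, -0.216], [0.216, -0.003, -0.976]] [0.086 0.499 1.295] 0.003928571428571429
[0.14468807 0.55598372 0.2304698 ] [-2.60638489e-04  1.27067406e-01  9.91893766e-01 -7.50742986e-04] 0.1 [-0.04850631 -0.50107389  0.0315113 ]
```

View pics/scene0.png

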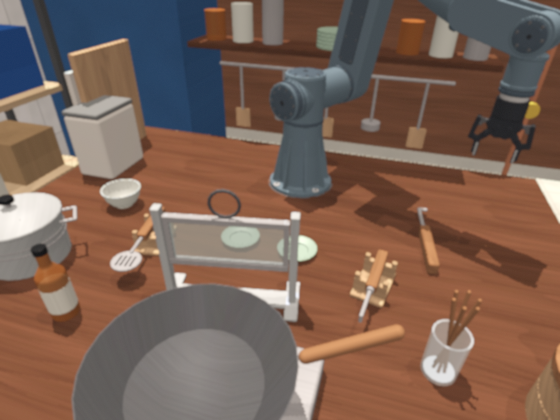

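View pics/top0.png

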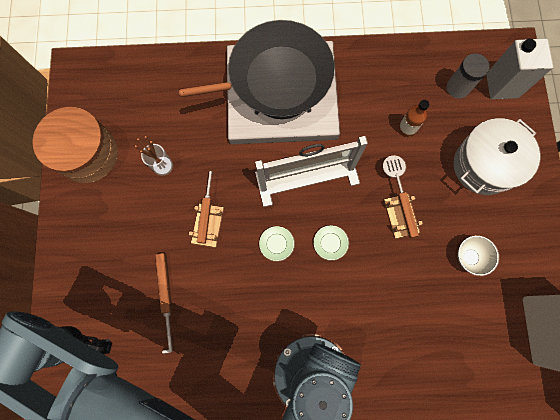

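The candidates in the top view are a stick on the left rest at (207,215), a loose stick on the counter at (165,300), and the slotted spoon at (400,205). I'll confirm with an enlarged crop and the lengths.

```bash
python3 - <<'E'
import cv2,numpy as np
t=cv2.imread('pics/top0.png');s=cv2.imread('pics/scene0.png')
a=cv2.resize(t[160:360,140:240],None,fx=3,fy=3,interpolation=2)
b=cv2.resize(s[240:330,340:440],None,fx=3,fy=3,interpolation=2)
c=cv2.resize(s[180:330,150:310],None,fx=3,fy=3,interpolation=2)[:330,:480]
im=np.zeros((600,800,3),np.uint8);im[:,:300]=a;im[:270,300:600]=b;im[270:600,300:780]=c
cv2.imwrite('pics/crop1.png',im)
from h import *
P=cloud('top',np.load('top0.npy'))
for u,v in [(205,240),(207,200),(210,180),(211,172),(160,255),(166,310),(167,350),(210,225),(312,150),(262,165),(361,145),(270,157),(350,147)]: print(u,v,P[v,u].round(4))
S=cloud('scene',np.load('scene0.npy'))
for u,v in [(379,256),(372,283),(366,300),(364,312),(224,190),(224,218),(166,210),(296,212),(200,217),(260,222)]: print('s',u,v,S[v,u].round(4))
E
```

```text
205 240 [0.4065 0.3029 0.0569]
207 200 [0.5279 0.294  0.0682]
210 180 [0.594  0.2859 0.058 ]
211 172 [0.6201 0.2827 0.0573]
160 255 [0.37   0.4453 0.0329]
166 310 [0.2051 0.4245 0.0338]
167 350 [0.0907 0.4213 0.029 ]
210 225 [0.4609 0.2956 0.0074]
312 150 [ 0.6989 -0.0421 -0.0023]
262 165 [0.5722 0.1141 0.2538]
361 145 [ 0.6193 -0.1562  0.2449]
270 157 [ 0.6811  0.0975 -0.0024]
350 147 [ 0.6198 -0.1283  0.2315]
s 379 256 [0.4289 0.3078 0.068 ]
s 372 283 [0.5305 0.2996 0.068 ]
s 366 300 [0.5814 0.292  0.0621]
s 364 312 [0.5612 0.2937 0.0024]
s 224 190 [ 0.6064 -0.0151  0.2992]
s 224 218 [ 0.6077 -0.0195  0.2322]
s 166 210 [ 0.3155 -0.3648 -0.0016]
s 296 212 [0.5669 0.1227 0.2501]
s 200 217 [ 0.617  -0.0693  0.2304]
s 260 222 [0.5973 0.0553 0.2311]
```

View pics/crop1.png

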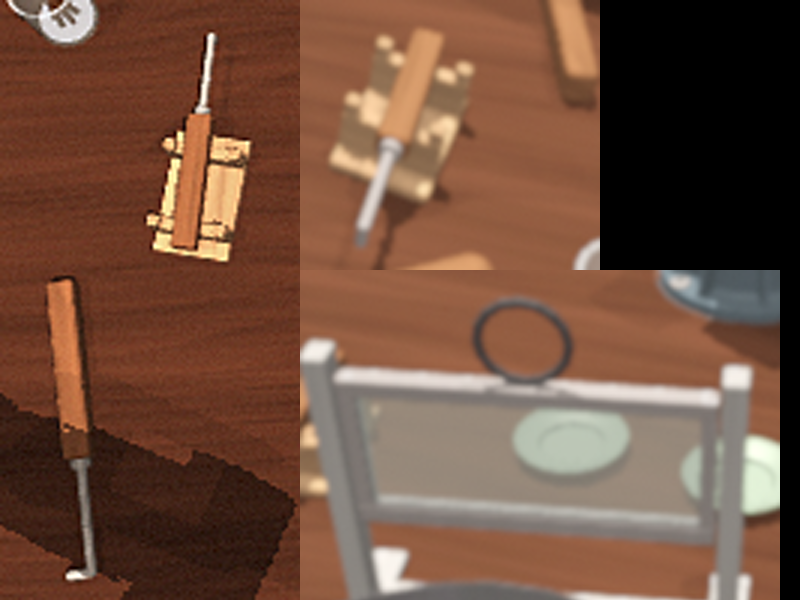

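The crop shows the left-rest stick at top (207,215), with a handle about 140 mm long. The loose stick at (165,300) has a clearly longer handle, about 180 mm, lying on the counter. So the target is the left-rest one. The ring sits at scene (224,203). Next I'll fit the poses from the depth clouds of both views.

```bash
python3 - <<'E'
from h import *
for n in('top','scene'):
    p,_=(cv2.imread(f'pics/{n}0.png'),0);d=np.load(f'{n}0.npy');P=cloud(n,d)
    x,y,z=P[...,0],P[...,1],P[...,2]
    m=(x>.36)&(x<.60)&(y>.25)&(y<.34)&(z>.0625)&(z<.072)&(d>0)
    q=P[m];c=q.mean(0); 
    r=cv2.minAreaRect((q[:,:2]*1000).astype(np.float32));print(n,'handle',len(q),c.round(4),np.median(q[:,2]).round(4),r)
    m=(x>.555)&(x<.66)&(y>.25)&(y<.34)&(z>.035)&(z<.075);q=P[m];
    if len(q):print(' rod',len(q),q.mean(0).round(4),q[:,0].max(), q[q[:,0]>q[:,0].max()-.006].mean(0).round(4),q[:,2].min())
    # posts & rail
    m=(x>.53)&(x<.66)&(y>-.2)&(y<.16)&(z>.205)&(z<.32);q=P[m]
    pt=q[(q[:,2]>.244)&(q[:,2]<.256)&(abs(q[:,1]+.02)>.1)]
    for s in(1,-1):
        w=pt[(pt[:,1]+.02)*s>0]; print(' post',len(w),w.mean(0).round(4))
    w=q[(q[:,2]>.222)&(q[:,2]<.24)&(abs(q[:,1]+.02)<.12)];print(' rail',len(w),w.mean(0).round(4),np.polyfit(w[:,1],w[:,0],1).round(4),np.median(w[:,2]))
    w=q[(q[:,2]>.25)&(abs(q[:,1]+.02)<.06)]
    if len(w)>5:
        e=np.array([-np.sin(.172),np.cos(.172)]);s=w[:,:2]@e;A=np.c_[2*s,2*w[:,2],np.ones(len(w))];k=np.linalg.lstsq(A,s**2+w[:,2]**2,rcond=None)[0]
        print(' ring',len(w),w.mean(0).round(4),'zmax',w[:,2].max(),'s,z,r',k[0],k[1],np.sqrt(k[2]+k[0]**2+k[1]**2),np.polyfit(w[:,1],w[:,0],1))
    # rest uprights/horns
    m=(x>.38)&(x<.56)&(y>.24)&(y<.36)&(z>.003)&(z<.016);q=P[m];print(' base',len(q),cv2.minAreaRect((q[:,:2]*1000).astype(np.float32)))
    m=(x>.38)&(x<.56)&(y>.24)&(y<.36)&(z>.042)&(z<.0615);q=P[m];print(' upr',len(q),cv2.minAreaRect((q[:,:2]*1000).astype(np.float32)),q[:,2].max())
E
```

```text
top handle 360 [0.4706 0.3053 0.0673] 0.0673 ((495.7222900390625, 296.72149658203125), (72.10651397705078, 194.7739715576172), 64.95909118652344)
 rod 60 [0.5902 0.2896 0.059 ] 0.6235379542316704 [0.6212 0.2852 0.054 ] 0.037080441721178255
 post 58 [0.5754 0.1233 0.2496]
 post 62 [ 0.6315 -0.1604  0.2484]
 rail 518 [ 0.6025 -0.0183  0.2303] [-0.2002  0.5988] 0.2302476665123813
 ring 93 [ 0.603  -0.0173  0.2846] zmax 0.3041706613812093 s,z,r -0.12186164416476843 0.26925451845207954 0.03095425723742671 [-0.19772657  0.59954453]
 base 690 ((470.00457763671875, 300.0028076171875), (179.80296325683594, 119.66344451904297), 0.13459549844264984)
 upr 178 ((478.8187561035156, 300.0068054199219), (79.83528900146484, 161.01242065429688), 77.019775390625) 0.06134793599390467
scene handle 452 [0.4801 0.3043 0.0679] 0.0681 ((496.89300537109375, 290.6441650390625), (47.8397331237793, 196.82815551757812), 82.56501007080078)
 rod 117 [0.5993 0.2885 0.0585] 0.6278800605403955 [0.6251 0.285  0.0519] 0.03788184154242396
 post 79 [0.5801 0.1232 0.2492]
 post 79 [ 0.6361 -0.1599  0.2487]
 rail 929 [ 0.609  -0.0187  0.2294] [-0.1984  0.6053] 0.23046400645091045
 ring 218 [ 0.6071 -0.018   0.2802] zmax 0.3012748668801579 s,z,r -0.12240732792245151 0.2682623331158581 0.031069092832742576 [-0.19911246  0.60349824]
 base 593 ((470.0193786621094, 300.1105041503906), (119.78298950195312, 179.49252319335938), 89.8895034790039)
 upr 338 ((484.7287902832031, 300.1437072753906), (79.86705017089844, 148.26968383789062), 78.02011108398438) 0.061495037031136915
```

```bash
python3 - <<'E'
from h import *
for n in('top','scene'):
    p=cv2.imread(f'pics/{n}0.png').astype(int);d=np.load(f'{n}0.npy');P=cloud(n,d)
    x,y,z=P[...,0],P[...,1],P[...,2]
    m=(x>.36)&(x<.56)&(y>.25)&(y<.34)&(z>.064)&(z<.072)&(p[...,2]-p[...,0]>40)
    m=m&(cv2.connectedComponents(m.astype(np.uint8))[1]>0)
    k,l,st,_=cv2.connectedComponentsWithStats(m.astype(np.uint8));m=l==1+st[1:,4].argmax()
    q=P[m];q2=(q[:,:2]*1000).astype(np.float32);f=cv2.fitLine(q2,cv2.DIST_HUBER,0,.01,.01).ravel();f[:2]*=np.sign(f[0])
    s=(q2-f[2:])@f[:2];t=(q2-f[2:])@[-f[1],f[0]]
    print(n,len(q),'yaw',np.arctan2(f[1],f[0]),'rect',cv2.minAreaRect(q2),'s',np.percentile(s,[0,1,99,100]),'t',np.percentile(t,[1,99]),'mid',f[2:]+f[:2]*(s.min()+s.max())/2,'z',np.median(q[:,2]))
    m=(x>.575)&(x<.612)&(y>.25)&(y<.34)&(z>.053)&(z<.066);q=P[m];c=q.mean(0);print(' rod',c,np.median(q[:,2]),'yaw from mid',np.arctan2(c[1]*1000-f[3],c[0]*1000-f[2]))
    # rest base edges: largest flat patch
    m=(x>.38)&(x<.56)&(y>.24)&(y<.36)&(z>.006)&(z<.014)&(p[...,2]>150);q=P[m];print(' base',q.mean(0),np.c_[q.min(0),q.max(0)].tolist(),cv2.minAreaRect((q[:,:2]*1000).astype(np.float32)))
E
```

```text
top 316 yaw -0.12457894 rect ((467.22320556640625, 305.9452209472656), (26.596872329711914, 136.80953979492188), 82.42212677001953) s [-67.158638   -66.7981678   68.75278053  69.61787415] t [-12.80919337  12.77290149] mid [467.23706 306.10626] z 0.06770839596185156
 rod [0.59339117 0.28942173 0.06001045] 0.060209295422771966 yaw from mid -0.13142601344651444
 base [0.45637076 0.29949282 0.01025606] [[0.39294630262967384, 0.5339886638166798], [0.2562274349569208, 0.35573310158111465], [0.006085422642168668, 0.01397711721893055]] ((462.240478515625, 304.84619140625), (79.7563705444336, 129.63536071777344), 77.87445831298828)
scene 424 yaw -0.13574311 rect ((470.039794921875, 305.1890869140625), (25.70489501953125, 139.77748107910156), 82.46125793457031) s [-75.4509964  -73.29512642  63.5474897   64.28101349] t [-13.11918753  12.25305703] mid [470.12518 305.71045] z 0.06824037801101068
 rod [0.59433682 0.28932057 0.06081144] 0.060987124489978936 yaw from mid -0.13098103876606676
 base [0.4886336  0.30077935 0.0110804 ] [[0.42171187448183417, 0.5352782300827383], [0.2535302387676931, 0.3505424975182146], [0.006031956300253061, 0.013935562946568798]] ((477.3436279296875, 301.5159606933594), (80.21553802490234, 104.07815551757812), 77.90667724609375)
```

```bash
cat >> h.py <<'E'
def go(x=None,y=None,z=None,yaw=None):
    """world TCP target + stick yaw -> tool units; stick axis = -tool x"""
    from scipy.spatial.transform import Rotation as Ro
    o=ctrl.get_obs();w,a,b,c=o['eef_rot'];R=Ro.from_quat([a,b,c,w]).as_matrix();p=np.array(o['eef_pos'])
    cy=np.arctan2(-R[1,0],-R[0,0]);t=np.array([v if v is not None else q for v,q in zip((x,y,z),p)])
    r=0 if yaw is None else -(yaw-cy)/np.pi
    print('t',round(o['time_s'],2),'pos',p.round(4),'yaw',cy.round(4),'->',(R.T@(t-p)/.4).round(4),round(r,4),'F',np.round(o['wrist_force'],1),'open',round(o['opening'],3),'gf',round(o['grasp_force'],1))
E
python3 -c "
from h import *
go(.4685,.306,.2305,-.131)"
```

```text
t 0.1 pos [0.1447 0.556  0.2305] yaw -0.2548 -> [-9.409e-01 -4.007e-01  2.000e-04] -0.0394 F [-0.  -0.5  0. ] open 0.997 gf 0.0
```

Request:
{"method": "drive_tool", "body": {"plan": [[[-0.941,-0.401,0,-0.0394],[-0.941,-0.401,0,-0.0394],[-0.941,-0.401,0,-0.0394],[-0.941,-0.401,0,-0.0394],[-0.941,-0.401,0,-0.0394],[-0.941,-0.401,0,-0.0394],[-0.941,-0.401,0,-0.0394],[-0.941,-0.401,0,-0.0394],[-0.941,-0.401,0,-0.0394],[-0.941,-0.401,0,-0.0394],[-0.941,-0.401,0.0,-0.0394],[-0.941,-0.401,0.0,-0.0394]]], "jaw": 0}}

```text
time_s: 1.1
eef_pos: [0.4698, 0.3048, 0.2306]
eef_rot: [-0.001, 0.067, 0.998, -0.0]
wrist_force: [-0.3, 0.6, -0.0]
opening: 1.003
grasp_force: 0.0
```

Request:
{"method": "drive_tool", "body": {"plan": [[[0,0,0,0],[0,0,0.1,0],[0,0,0.2,0],[0,0,0.25,0],[0,0,0.25,0],[0,0,0.25,0]]]}}

```text
time_s: 1.6
eef_pos: [0.4668, 0.3072, 0.1306]
eef_rot: [-0.001, 0.064, 0.998, -0.001]
wrist_force: [1.0, -0.7, 0.6]
opening: 1.006
grasp_force: 0.0
```

```bash
python3 -c "
from h import *
go(.4685,.306,.036,-.131)
p,d=snap('top','top1');q,_=snap('scene','scene1')
im=np.hstack([cv2.resize(p[150:270,150:270],(400,400)),cv2.resize(q[190:330,320:460],(400,400))]);cv2.imwrite('pics/c2.png',im[:,:,::-1])"
```

```text
t 1.6 pos [0.4668 0.3072 0.1306] yaw -0.1289 -> [-0.0051 -0.0022  0.2365] 0.0007 F [ 1.  -0.7  0.6] open 1.006 gf 0.0
```

View pics/c2.png

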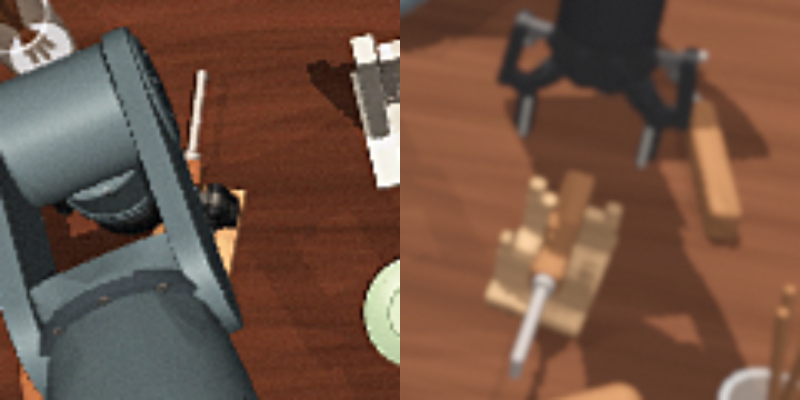

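The gripper is straddling the handle, with the fingers either side of it in the right half (stick at about (560,230)). Descending to grip.

Request:
{"method": "drive_tool", "body": {"plan": [[[-0.002,0,0.06,0],[-0.002,0,0.13,0],[-0.002,0,0.19,0],[-0.002,0,0.22,0],[-0.002,0,0.236,0],[-0.002,0,0.236,0],[-0.002,0,0.236,0]]]}}

```text
time_s: 2.28
eef_pos: [0.4707, 0.3068, 0.0384]
eef_rot: [0.001, 0.065, 0.998, 0.0]
wrist_force: [0.2, 0.4, -0.9]
opening: 0.998
grasp_force: 0.0
```

Request:
{"method": "drive_tool", "body": {"plan": [[[0,0,0,0],[0,0,0,0],[0,0,0,0],[0,0,0,0],[0,0,0,0],[0,0,0,0],[0,0,0,0],[0,0,0,0],[0,0,0,0],[0,0,0,0]]], "jaw": 1}}

```text
time_s: 3.12
eef_pos: [0.47, 0.3065, 0.0375]
eef_rot: [0.0, 0.065, 0.998, 0.0]
wrist_force: [-0.5, -0.0, 5.9]
opening: 0.291
grasp_force: 59.6
```

```bash
python3 -c "
from h import *
go(.4685,.306,.036,-.131);print(ctrl.get_obs()['torque'])"
```

```text
t 3.12 pos [0.47   0.3065 0.0375] yaw -0.131 -> [ 0.0035 -0.0016  0.0037] -0.0 F [-0.5 -0.   5.9] open 0.291 gf 59.6
[-0.05361827  0.15081219 -0.04620249]
```

Request:
{"method": "drive_tool", "body": {"plan": [[[0,0,-0.03,0],[0,0,-0.1,0],[0,0,-0.19,0],[0,0,-0.28,0],[0,0,-0.37,0],[0,0,-0.45,0],[0,0,-0.52,0],[0,0,-0.545,0],[0,0,-0.545,0],[0,0,-0.545,0]]]}}

```text
time_s: 3.95
eef_pos: [0.4691, 0.3061, 0.2541]
eef_rot: [-0.0, 0.065, 0.998, -0.0]
wrist_force: [-1.2, -0.6, -1.7]
opening: 0.293
grasp_force: 59.0
```

```bash
python3 -c "
from h import *
go(.4157,-.0563,.2555,.1965);print(ctrl.get_obs()['torque'])"
```

```text
t 3.95 pos [0.4691 0.3061 0.2541] yaw -0.131 -> [ 0.014  -0.9156 -0.0031] -0.1043 F [-1.2 -0.6 -1.7] open 0.293 gf 59.0
[0.01653176 0.05610111 0.01288552]
```

Request:
{"method": "drive_tool", "body": {"plan": [[[0.09,0,0,0],[0.18,0,0,0],[0.22,-0.08,0,-0.02],[0.22,-0.17,0,-0.05],[0.22,-0.26,0,-0.08],[0.22,-0.35,0,-0.1043],[0.22,-0.44,0,-0.1043],[0.22,-0.53,0,-0.1043],[0.2,-0.62,0,-0.1043],[0.15,-0.7,0,-0.1043],[0.1,-0.77,0,-0.1043],[0.06,-0.84,0,-0.1043]]]}}

```text
time_s: 4.95
eef_pos: [0.401, -0.0253, 0.2524]
eef_rot: [-0.002, -0.098, 0.995, 0.001]
wrist_force: [0.8, 1.2, -1.1]
opening: 0.294
grasp_force: 59.3
```

```bash
python3 -c "
from h import *
go(.4157,-.0563,.2555,.1965)"
```

```text
t 4.95 pos [ 0.401  -0.0253  0.2524] yaw 0.1955 -> [-0.021  -0.0831 -0.008 ] -0.0003 F [ 0.8  1.2 -1.1] open 0.294 gf 59.3
```

Request:
{"method": "drive_tool", "body": {"plan": [[[-0.01,-0.04,0,0],[-0.018,-0.083,-0.005,0],[-0.018,-0.083,-0.005,0],[-0.018,-0.083,-0.005,0],[-0.018,-0.083,-0.005,0]]]}}

```text
time_s: 5.37
eef_pos: [0.4142, -0.0539, 0.2551]
eef_rot: [-0.002, -0.098, 0.995, 0.001]
wrist_force: [-0.1, -0.8, -1.2]
opening: 0.291
grasp_force: 59.3
```

```bash
python3 - <<'E'
from h import *
go(.4157,-.0563,.2555,.1965)
p,d=snap('top','top2');q,e=snap('scene','scene2')
im=np.hstack([cv2.resize(p[120:220,250:370],(400,333)),cv2.resize(q[160:260,170:290],(400,333))]);cv2.imwrite('pics/c3.png',cv2.resize(im,None,fx=1,fy=1)[:,:,::-1])
ax=np.array([np.cos(.1965),np.sin(.1965)]);ey=np.array([-ax[1],ax[0]]);o=np.array([.6055,-.0185])
for n,dd in(('top',d),('scene',e)):
    P=cloud(n,dd).reshape(-1,3);a=(P[:,:2]-o)@ax;b=(P[:,:2]-o)@ey;z=P[:,2]
    m=(a>-.11)&(a<-.025)&(abs(b)<.03)&(z>.235)&(z<.31)
    print(n,'rod',m.sum(),'a max',a[m].max() if m.any() else 0)
    for lo in(-.1,-.08,-.06,-.05,-.04):
        k=m&(a>=lo)&(a<lo+.012); 
        if k.any():print(lo,k.sum(),np.median(b[k]).round(4),z[k].max().round(4),np.median(z[k]).round(4),z[k].min().round(4))
    k=(abs(a)<.02)&(abs(b)<.05)&(z>.25)&(z<.32);print(' ring',k.sum(),a[k].mean().round(4),((b[k].max()+b[k].min())/2).round(4),b[k].min(),b[k].max(),z[k].max())
E
```

```text
t 5.37 pos [ 0.4142 -0.0539  0.2551] yaw 0.1966 -> [-0.0025 -0.0065 -0.001 ] 0.0 F [-0.1 -0.8 -1.2] open 0.291 gf 59.3
top rod 24 a max -0.03861755274959472
-0.06 9 0.0043 0.2808 0.2766 0.2726
-0.05 15 0.0033 0.281 0.2751 0.2561
-0.04 3 0.0031 0.281 0.2778 0.2734
 ring 89 -0.0022 -0.0007 -0.035283740255219194 0.033900801022322846 0.302708875239564
scene rod 84 a max -0.03402946324985744
-0.1 9 0.0037 0.2797 0.2775 0.2756
-0.08 8 0.0036 0.2791 0.2784 0.2764
-0.06 10 0.0039 0.2784 0.2774 0.2737
-0.05 17 0.0026 0.2802 0.2772 0.2553
-0.04 19 0.0013 0.2782 0.2633 0.2553
 ring 217 0.0017 -0.0003 -0.03423066463731224 0.03372177286864902 0.30123975588757645
```

View pics/c3.png

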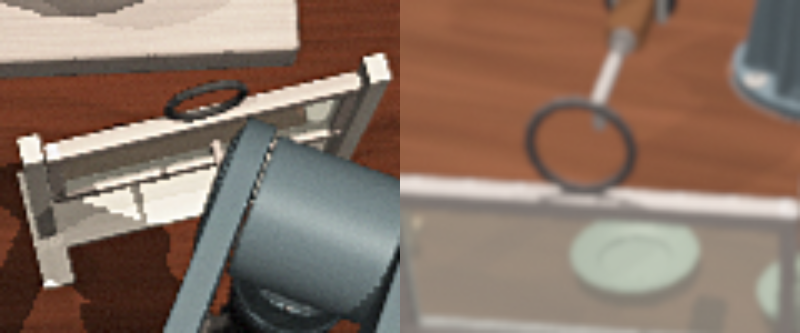

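The right half shows the hook tip in front of the ring, slightly to its +y side. The measured offset is 3 mm, and the height fits within the bore. I'll shift over and go through.

Request:
{"method": "drive_tool", "body": {"plan": [[[0,-0.0075,0,0],[0,-0.0075,0,0],[-0.03,-0.0075,0,0],[-0.06,-0.0075,0,0],[-0.09,-0.0075,0,0],[-0.12,-0.0075,0,0],[-0.145,-0.0075,0,0],[-0.155,-0.0075,0,0],[-0.155,-0.0075,0,0],[-0.155,-0.0075,0,0]]]}}

```text
time_s: 6.3
eef_pos: [0.4765, -0.0455, 0.2567]
eef_rot: [-0.0, -0.098, 0.995, 0.0]
wrist_force: [0.8, -0.1, -0.4]
opening: 0.299
grasp_force: 59.3
```

```bash
cat > m.py <<'E'
from h import *
import sys
go()
q,e=snap('scene','s'+sys.argv[1]);p,d=snap('top','t'+sys.argv[1])
im=np.hstack([cv2.resize(p[120:220,250:370],(400,333)),cv2.resize(q[160:260,170:290],(400,333))]);cv2.imwrite(f'pics/c{sys.argv[1]}.png',im[:,:,::-1])
ax=np.array([np.cos(.1965),np.sin(.1965)]);ey=np.array([-ax[1],ax[0]]);o=np.array([.6055,-.0185])
for n,dd in(('top',d),('scene',e)):
    P=cloud(n,dd).reshape(-1,3);a=(P[:,:2]-o)@ax;b=(P[:,:2]-o)@ey;z=P[:,2]
    for lo in np.arange(-.06,.04,.008):
        k=(abs(b)<.012)&(a>=lo)&(a<lo+.008)&(z>.12)&(z<.32)
        if k.any():print(n,round(lo,3),k.sum(),np.median(b[k]).round(4),z[k].max().round(4),np.median(z[k]).round(4),z[k].min().round(4))
    k=(abs(b)>.05)&(abs(b)<.12)&(abs(a)<.015)&(z>.11)&(z<.24);h=np.histogram(z[k],np.arange(.11,.24,.004));print('rail top',h[1][h[0]>20][-1]+.004 if (h[0]>20).any() else None)
E
python3 m.py 4
```

```text
t 6.3 pos [ 0.4765 -0.0455  0.2567] yaw 0.1972 -> [0. 0. 0.] 0 F [ 0.8 -0.1 -0.4] open 0.299 gf 59.3Traceback (most recent call last):
  File "m.py", line 12, in <module>
    k=(abs(b)>.05)&(abs(b)<.12)&(abs(a)<.015)&(z>.11)&(z<.24);h=np.histogram(z[k],np.arange(.11,.24,.004));print('rail top',h[1][h[0]>20][-1]+.004 if (h[0]>20).any() else None)
                                                                                                                            ~~~~^^^^^^^^^
IndexError: boolean index did not match indexed array along axis 0; size of axis is 33 but size of corresponding boolean axis is 32
```

View pics/c4.png

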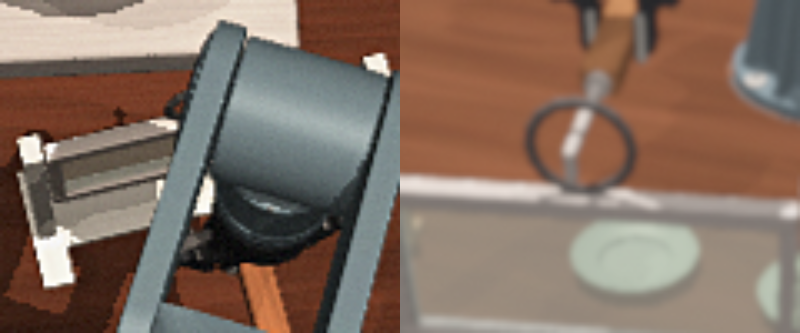

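The right half shows the rod passing through the ring, with the bent tip in front of it on the wok side. Checking the numbers.

```bash
sed -i 's/h\[1\]\[h\[0\]/h[1][:-1][h[0]/' m.py; python3 m.py 5
```

```text
t 6.4 pos [ 0.4763 -0.0457  0.2568] yaw 0.1966 -> [0. 0. 0.] 0 F [-0.5 -1.  -0.6] open 0.293 gf 59.3
rail top 0.2340000000000001
scene -0.06 34 0.0002 0.2853 0.2801 0.2711
scene -0.052 8 -0.0005 0.2819 0.2803 0.2776
scene -0.044 9 -0.0005 0.2814 0.2794 0.2774
scene -0.028 1 0.0019 0.2759 0.2759 0.2759
scene -0.02 11 -0.0005 0.2811 0.2796 0.2769
scene -0.012 12 -0.0008 0.2802 0.2791 0.2313
scene -0.004 466 0.0004 0.3006 0.1814 0.1202
scene 0.004 92 -0.0006 0.2944 0.2263 0.1252
scene 0.012 7 -0.0006 0.28 0.2788 0.2774
scene 0.02 45 -0.0012 0.2803 0.2715 0.2566
rail top 0.2340000000000001
```

Request:
{"method": "drive_tool", "body": {"plan": [[[0,0,0.03,0],[0,0,0.06,0],[0,0,0.08,0],[0,0,0.1,0],[0,0,0.12,0],[0,0,0.145,0],[0,0,0.17,0],[0,0,0.195,0],[0,0,0.22,0],[0,0,0.245,0],[0,0,0.27,0],[0,0,0.29,0]]]}}

```text
time_s: 7.5
eef_pos: [0.4766, -0.0456, 0.1396]
eef_rot: [-0.0, -0.098, 0.995, 0.0]
wrist_force: [0.9, 0.2, 0.5]
opening: 0.298
grasp_force: 59.5
```

Request:
{"method": "drive_tool", "body": {"plan": [[[0,0,0.005,0],[0,0,0.01,0],[0,0,0.015,0],[0,0,0.02,0],[0,0,0.02,0],[0,0,0.02,0]]]}}

```text
time_s: 8.0
eef_pos: [0.4768, -0.0458, 0.133]
eef_rot: [0.0, -0.098, 0.995, -0.0]
wrist_force: [0.7, -0.7, -1.5]
opening: 0.29
grasp_force: 59.4
```

```bash
python3 m.py 6
```

```text
t 8.0 pos [ 0.4768 -0.0458  0.133 ] yaw 0.1967 -> [0. 0. 0.] 0 F [ 0.7 -0.7 -1.5] open 0.29 gf 59.4
top -0.004 1 0.0107 0.2058 0.2058 0.2058
top 0.02 2 0.0015 0.1579 0.1543 0.1507
rail top 0.14600000000000002
scene -0.06 16 -0.0017 0.1595 0.1532 0.147
scene -0.052 9 -0.0016 0.1572 0.1553 0.1525
scene -0.044 6 -0.002 0.1573 0.1561 0.1544
scene -0.036 7 -0.0003 0.1577 0.1557 0.1533
scene -0.028 10 -0.0013 0.1578 0.1558 0.1521
scene -0.02 8 -0.0016 0.157 0.1562 0.1537
scene -0.012 9 0.0 0.2078 0.156 0.1547
scene -0.004 88 0.0014 0.2116 0.1549 0.1202
scene 0.004 48 0.0019 0.1569 0.1371 0.127
scene 0.012 7 -0.001 0.1576 0.1562 0.1551
scene 0.02 35 -0.0008 0.1569 0.1471 0.1357
scene 0.028 1 -0.0013 0.1521 0.1521 0.1521
rail top 0.14600000000000002
```

View pics/c6.png

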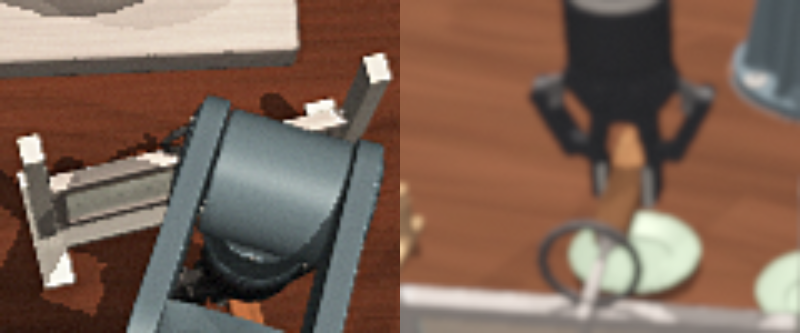

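The sash is nearly down: ring top at 0.2115 against 0.210 when fully down. The hook is still in the ring. I'll press onto the stop in small steps.

Request:
{"method": "drive_tool", "body": {"plan": [[[0,0,0.005,0],[0,0,0.008,0],[0,0,0.008,0],[0,0,0.008,0]]]}}

```text
time_s: 8.43
eef_pos: [0.4774, -0.0458, 0.1302]
eef_rot: [0.001, -0.098, 0.995, -0.0]
wrist_force: [-0.7, 0.6, 3.0]
opening: 0.294
grasp_force: 59.9
```

Request:
{"method": "drive_tool", "body": {"plan": [[[0,0,0.004,0],[0,0,0.007,0],[0,0,0.007,0],[0,0,0.007,0]]]}}

```text
time_s: 8.77
eef_pos: [0.4773, -0.0459, 0.1271]
eef_rot: [0.001, -0.098, 0.995, -0.0]
wrist_force: [0.3, 0.7, 3.4]
opening: 0.292
grasp_force: 60.1
```

```bash
python3 m.py 7|grep -E 't |-0.004|-0.02|rail|0.02 '; python3 -c "
from h import *
print(ctrl.get_obs()['torque'])"
```

```text
t 8.77 pos [ 0.4773 -0.0459  0.1271] yaw 0.1965 -> [0. 0. 0.] 0 F [0.3 0.7 3.4] open 0.292 gf 60.1
top -0.004 2 0.0112 0.207 0.2067 0.2064
top 0.02 2 0.0012 0.1559 0.1518 0.1477
rail top 0.14600000000000002
scene -0.044 7 -0.0002 0.1549 0.1535 0.151
scene -0.028 8 -0.0013 0.1557 0.1543 0.1533
scene -0.02 9 -0.0016 0.156 0.1544 0.1529
scene -0.012 10 -0.0002 0.1571 0.1552 0.1488
scene -0.004 82 0.0017 0.212 0.1546 0.1201
scene 0.02 37 -0.0017 0.1572 0.1485 0.1349
rail top 0.14600000000000002
[ 0.10793416 -0.75510887  0.0030379 ]
```

```bash
python3 - <<'E'
from h import *
ax=np.array([np.cos(.1965),np.sin(.1965)]);ey=np.array([-ax[1],ax[0]]);o=np.array([.6055,-.0185])
for f in('scene0','scene2','s6','s7','top0','t6','t7'):
    P=cloud('scene' if f[0]=='s' else 'top',np.load(f+'.npy')).reshape(-1,3);a=(P[:,:2]-o)@ax;b=(P[:,:2]-o)@ey;z=P[:,2]
    k=(abs(b)>.045)&(abs(b)<.12)&(abs(a)<.007)&(z>.12)&(z<.24);h,e=np.histogram(z[k],np.arange(.12,.24,.002));i=h.argmax();w=z[k];w=w[abs(w-e[i]-.001)<.003];print(f,len(w),w.mean(),np.median(w))
E
```

```text
scene0 312 0.2311548323049059 0.23121112438960467
scene2 316 0.23106937749696382 0.23116844405422204
s6 302 0.1410557707596854 0.1411623478933255
s7 297 0.1408083635364284 0.14083873087236376
top0 205 0.2307190641029866 0.23056121229908733
t6 119 0.13934858189632646 0.13927683767416527
t7 121 0.14071105927626845 0.14067652087377228
```

The sash is on its stop: rail top at 0.1408 (0.140 expected), and the force is rising without it moving. Now I'll raise the rod to mid-bore.

Request:
{"method": "drive_tool", "body": {"plan": [[[0,0,-0.015,0],[0,0,-0.035,0],[0,0,-0.055,0],[0,0,-0.075,0],[0,0,-0.085,0],[0,0,-0.085,0],[0,0,-0.085,0]]]}}

```text
time_s: 9.45
eef_pos: [0.4769, -0.0458, 0.1612]
eef_rot: [0.0, -0.098, 0.995, -0.0]
wrist_force: [-0.2, 0.9, -2.0]
opening: 0.291
grasp_force: 59.5
```

```bash
python3 m.py 8|grep -E 't |scene|rail'
```

```text
t 9.45 pos [ 0.4769 -0.0458  0.1612] yaw 0.1967 -> [0. 0. 0.] 0 F [-0.2  0.9 -2. ] open 0.291 gf 59.5
rail top 0.14600000000000002
scene -0.06 30 -0.0007 0.1918 0.1868 0.1777
scene -0.052 7 -0.0009 0.1881 0.1871 0.1845
scene -0.044 9 -0.0016 0.1884 0.1865 0.1845
scene -0.036 2 0.0001 0.1874 0.1864 0.1854
scene -0.028 2 -0.0038 0.1877 0.1875 0.1873
scene -0.02 8 0.0006 0.1891 0.1876 0.1844
scene -0.012 9 -0.0021 0.1896 0.1884 0.183
scene -0.004 92 0.001 0.2116 0.1496 0.12
scene 0.004 74 -0.0005 0.2097 0.137 0.1265
scene 0.012 9 -0.0015 0.1887 0.1883 0.1869
scene 0.02 37 -0.0006 0.1899 0.1791 0.1675
rail top 0.14600000000000002
```

Request:
{"method": "drive_tool", "body": {"plan": [[[0.02,0,0,0],[0.05,0,0,0],[0.08,0,0,0],[0.12,0,0,0],[0.16,0,0,0],[0.22,0,0,0],[0.28,0,0,0],[0.3,0,-0.05,0],[0.3,0,-0.15,0],[0.3,0,-0.235,0],[0.3,0,-0.235,0],[0.3,0,-0.235,0]]]}}

```text
time_s: 10.55
eef_pos: [0.3597, -0.0698, 0.2564]
eef_rot: [0.002, -0.098, 0.995, -0.001]
wrist_force: [-0.2, -0.6, -1.4]
opening: 0.291
grasp_force: 59.5
```

```bash
python3 m.py 9|grep -E 't |rail'; python3 -c "
from h import *
go(.470,.3065,.254,-.131)"
```

```text
t 10.55 pos [ 0.3597 -0.0698  0.2564] yaw 0.1965 -> [0. 0. 0.] 0 F [-0.2 -0.6 -1.4] open 0.291 gf 59.5
rail top 0.14600000000000002
rail top 0.14600000000000002
t 10.65 pos [ 0.3582 -0.0688  0.2536] yaw 0.1966 -> [-4.573e-01  8.656e-01 -6.000e-04] 0.1043 F [ 0.3  0.5 -1.1] open 0.298 gf 59.5
```

Request:
{"method": "drive_tool", "body": {"plan": [[[0,0.09,0,0],[0,0.19,0,0],[0,0.29,0,0],[0,0.39,0,0],[0,0.49,0,0],[0,0.59,0,0.02],[-0.04,0.68,0,0.05],[-0.1,0.75,0,0.08],[-0.17,0.8,0,0.1043],[-0.25,0.83,0,0.1043],[-0.33,0.85,0,0.1043],[-0.41,0.865,0,0.1043]]]}}

```text
time_s: 11.65
eef_pos: [0.4518, 0.3034, 0.2517]
eef_rot: [-0.002, 0.064, 0.998, -0.001]
wrist_force: [-0.2, -0.4, -0.6]
opening: 0.293
grasp_force: 59.6
```

```bash
python3 -c "
from h import *
go(.470,.3065,.10,-.131)"
```

```text
t 11.65 pos [0.4518 0.3034 0.2517] yaw -0.1288 -> [-0.0459  0.0145  0.3791] 0.0007 F [-0.2 -0.4 -0.6] open 0.293 gf 59.6
```

Request:
{"method": "drive_tool", "body": {"plan": [[[-0.046,0.0145,0.02,0.0007],[-0.046,0.0145,0.1,0.0007],[-0.046,0.0145,0.2,0.0007],[-0.046,0.0145,0.3,0.0007],[-0.046,0.0145,0.36,0.0007],[-0.046,0.0145,0.379,0.0007],[-0.046,0.0145,0.379,0.0007],[-0.046,0.0145,0.379,0.0007]]]}}

```text
time_s: 12.32
eef_pos: [0.4712, 0.3055, 0.1031]
eef_rot: [-0.0, 0.067, 0.998, -0.0]
wrist_force: [0.7, -0.3, 0.2]
opening: 0.3
grasp_force: 59.6
```

```bash
python3 - <<'E'
from h import *
go(.470,.3065,.0375,-.131)
q,e=snap('scene','s10');P=cloud('scene',e).reshape(-1,3)
ax=np.array([np.cos(-.131),np.sin(-.131)]);ey=np.array([-ax[1],ax[0]]);o=np.array([.4685,.306])
a=(P[:,:2]-o)@ax;b=(P[:,:2]-o)@ey;z=P[:,2]
for lo in np.arange(-.08,.16,.01):
    k=(abs(b)<.015)&(a>=lo)&(a<lo+.01)&(z>.075)&(z<.15)
    if k.any():print(round(lo,3),k.sum(),np.median(b[k]).round(4),z[k].max().round(4),np.median(z[k]).round(4))
cv2.imwrite('pics/c10.png',cv2.resize(q[190:330,320:460],(560,560))[:,:,::-1])
E
```

```text
t 12.32 pos [0.4712 0.3055 0.1031] yaw -0.1331 -> [0.0031 0.0021 0.1641] -0.0007 F [ 0.7 -0.3  0.2] open 0.3 gf 59.6
-0.06 5 -0.0067 0.1337 0.1319
-0.05 17 -0.0061 0.1351 0.1328
-0.04 23 -0.0015 0.1345 0.133
-0.03 21 -0.0026 0.135 0.1328
-0.02 27 -0.0003 0.1356 0.1334
-0.01 33 -0.0021 0.1437 0.1341
-0.0 31 -0.0044 0.1497 0.1349
0.01 54 0.0053 0.1429 0.134
0.02 31 0.0018 0.1362 0.1344
0.03 35 -0.0002 0.1364 0.1347
0.04 34 0.0009 0.1362 0.1352
0.05 32 0.0001 0.1375 0.1354
0.06 50 -0.0014 0.1385 0.1351
0.07 64 0.001 0.1367 0.1305
0.08 20 0.0005 0.1336 0.1287
0.09 12 0.0004 0.1308 0.1288
0.1 14 -0.0008 0.1313 0.1292
0.11 11 -0.0003 0.1305 0.1293
0.12 11 -0.0007 0.1315 0.129
0.13 14 -0.0003 0.1314 0.1304
0.14 15 -0.0004 0.1311 0.1298
0.15 24 0.0001 0.1321 0.1282
```

View pics/c10.png

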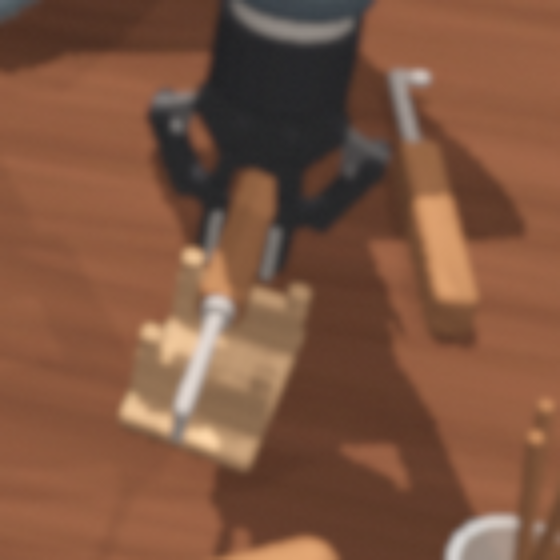

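The stick is above its rest, hook forward and down, tip at (178,435), in line with where it lay. Lowering.

Request:
{"method": "drive_tool", "body": {"plan": [[[0.0,0.001,0.05,0],[0.0,0.001,0.1,0],[0.0,0.001,0.13,0],[0.0,0.001,0.15,0],[0.0,0.001,0.157,0],[0.0,0.001,0.161,0],[0.0,0.001,0.161,0],[0.0,0.001,0.161,0]]]}}

```text
time_s: 13.03
eef_pos: [0.4721, 0.3063, 0.0399]
eef_rot: [0.001, 0.067, 0.998, 0.0]
wrist_force: [0.6, -0.6, -0.8]
opening: 0.295
grasp_force: 59.6
```

```bash
python3 -c "
from h import *
go(.470,.3065,.0375,-.131);print(ctrl.get_obs()['torque'])"
```

```text
t 13.03 pos [0.4721 0.3063 0.0399] yaw -0.1332 -> [ 0.0054 -0.0001  0.0059] -0.0007 F [ 0.6 -0.6 -0.8] open 0.295 gf 59.6
[ 0.02721663 -0.00579062  0.03107328]
```

Request:
{"method": "drive_tool", "body": {"plan": [[[0.003,0,0.002,0],[0.003,0,0.005,0],[0.003,0,0.005,0],[0.003,0,0.005,0]]]}}

```text
time_s: 13.37
eef_pos: [0.471, 0.3065, 0.0385]
eef_rot: [0.001, 0.067, 0.998, 0.0]
wrist_force: [-1.7, -1.1, 8.0]
opening: 0.294
grasp_force: 61.0
```

Request:
{"method": "drive_tool", "body": {"plan": [[[0,0,0,0],[0,0,0,0],[0,0,0,0],[0,0,0,0],[0,0,0,0],[0,0,0,0],[0,0,0,0],[0,0,0,0],[0,0,0,0],[0,0,0,0]]], "jaw": 0}}

```text
time_s: 14.2
eef_pos: [0.4702, 0.3061, 0.0368]
eef_rot: [-0.0, 0.067, 0.998, -0.0]
wrist_force: [0.6, 0.0, 0.3]
opening: 1.003
grasp_force: 0.0
```

Request:
{"method": "drive_tool", "body": {"plan": [[[0,0,-0.04,0],[0,0,-0.1,0],[0,0,-0.2,0],[0,0,-0.3,0],[0,0,-0.4,0],[0,0,-0.5,0],[0.1,0,-0.5,0],[0.2,0,-0.5,0],[0.3,0.05,-0.5,0],[0.3,0.15,-0.5,0],[0.3,0.25,-0.5,0],[0.3,0.3,-0.5,0]]]}}

```text
time_s: 15.2
eef_pos: [0.3663, 0.4443, 0.2375]
eef_rot: [0.001, 0.066, 0.998, 0.001]
wrist_force: [-0.8, -1.1, 0.4]
opening: 0.999
grasp_force: 0.0
```

```bash
python3 - <<'E'
from h import *
go()
p,d=snap('top','top11');q,e=snap('scene','scene11')
for n,dd in(('top',d),('scene',e)):
    P=cloud(n,dd).reshape(-1,3)
    ax=np.array([np.cos(-.131),np.sin(-.131)]);ey=np.array([-ax[1],ax[0]]);o=np.array([.4685,.306])
    a=(P[:,:2]-o)@ax;b=(P[:,:2]-o)@ey;z=P[:,2]
    for lo in(-.07,-.05,0,.05,.1,.14,.15):
        k=(abs(b)<.02)&(a>=lo)&(a<lo+.01)&(z>.056)&(z<.08)
        if k.any():print(n,lo,k.sum(),np.median(b[k]).round(4),z[k].max().round(4),np.median(z[k]).round(4))
    o=np.array([.6055,-.0185]);k=(abs(P[:,:2]-o).max(1)<.1)&(z>.13)&(z<.155);print('rail',k.sum(),np.median(z[k]))
im=np.hstack([cv2.resize(p[130:260,170:400],(400,226)),cv2.resize(q[170:330,150:430],(400,226))]);cv2.imwrite('pics/c11.png',im[:,:,::-1])
E
```

```text
t 15.2 pos [0.3663 0.4443 0.2375] yaw -0.1313 -> [0. 0. 0.] 0 F [-0.8 -1.1  0.4] open 0.999 gf 0.0
top -0.07 30 -0.0012 0.074 0.0678
top -0.05 31 0.0011 0.073 0.0664
top 0 31 0.0013 0.072 0.0669
top 0.05 25 0.0006 0.0728 0.0677
top 0.1 7 0.0005 0.0655 0.0591
top 0.14 6 -0.0004 0.0655 0.0613
top 0.15 7 -0.0004 0.0635 0.0609
rail 401 0.14013281941611067
scene -0.07 10 0.0013 0.0689 0.0676
scene -0.05 26 0.0008 0.0709 0.0686
scene 0 26 0.001 0.0706 0.0682
scene 0.05 38 0.0006 0.0716 0.0679
scene 0.1 12 0.0005 0.0622 0.0607
scene 0.14 15 0.001 0.0622 0.0604
scene 0.15 16 0.0001 0.0629 0.0604
rail 785 0.14018542786906435
```

View pics/c11.png

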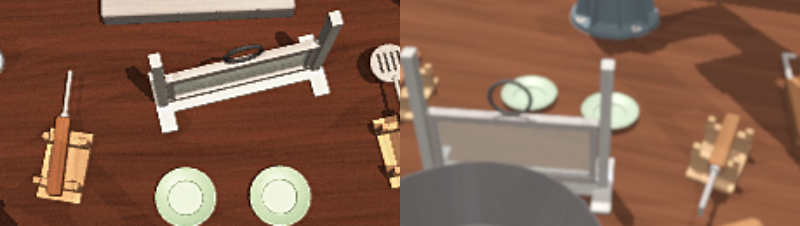

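The stick is back level on its rest, hook forward and down (left half (65,140)), and the sash is fully down with the rail top at 0.140.

Request:
{"method": "drive_tool", "body": {"plan": [[[0,0,0,0],[0,0,0,0],[0,0,0,0],[0,0,0,0],[0,0,0,0],[0,0,0,0]]]}}

```text
time_s: 15.8
eef_pos: [0.3675, 0.4405, 0.2371]
eef_rot: [0.0, 0.067, 0.998, 0.0]
wrist_force: [-0.1, -0.0, 0.9]
opening: 1.002
grasp_force: 0.0
```

```bash
python3 -c "
from bench import ctrl
print(ctrl.hand_in())"
```

```text
the job is handed in; nothing more can be done
None
```

I pulled the sash fully down with the hook in the ring, laid the smaller stick back on its own rest the same way up, and handed the job in at about 16 s; no verdict was returned.

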